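# Hang the slotted strap hanger on the headed pin of its stand

### The arm

A 6-joint arm with a two-finger parallel gripper is mounted at the origin on a cart in front of the work surface, level with it; the furniture and walls round the work are solid. World frame = base frame: x ahead of the robot, y to its left, z up, the work surface at z = 0. Lengths are in m, angles in rad, forces in N, time in s.
With the tool pointing down it reaches from about 0.275 to 0.825 m from the base axis. Payload 5.2 kg.
Tool frame: the origin (TCP) lies midway between the tips of the shut fingers; the grasp point (between the pads) lies 19 mm behind it; z points along the fingers, y is the direction in which the jaws open and shut (so a half turn about z gives the same grasp; the last joint's range is limited). The gripper opens to 93 mm and grips with 3 to 60 N. Pads are 15 mm wide; open, the fingers measure 128 mm over their backs; the gripper's body (75 mm by 188 mm) begins 65 mm behind the grasp point.
Start: joints at [-1.519, 0.259, 1.535, -0, 1.348, -0.203], TCP at [0.139, -0.532, 0.219] pointing down, gripper open.
Joint ranges: [-3.14, 3.14], [-0.91, 2.08], [0.19, 2.58], [-1.22, 4.36], [0.22, 2.71], [-3.12, 3.12]. Speed limits (rad/s): [2.57, 2.57, 3.14, 3.14, 3.14, 3.14].

### API

Orientations are given as a rotation vector (axis times angle).
In Python, from plant import env gives the robot as it stands.
- The arm moves only by the shell command python3 -m inch 'ROWS' [FORCE]. ROWS is a JSON object of lists of equal length, an entry for each row: "claw": the opening, from 0 (shut) to 1 (fully open); "xyz": the shift along the tool's x, y, z in units of 50 mm (1.0 is 50 mm), a list of three; "rotation": the turn, a rotation vector about the tool's x, y, z in units of 5 degrees (1.0 is 5 degrees), a list of three. In form: {"claw": [claw, ...], "xyz": [[tx, ty, tz], ...], "rotation": [[rx, ry, rz], ...]}. A call has 1 to 12 rows; each row shifts and turns the pose as measured when the row begins, along the tool's axes as they then stand; what a row does not reach is not made up. A row lasts 1/10 s, in which the tool goes at most 50 mm and 8.59 degrees, less where a joint would pass 70% of its speed; a pose out of reach is approached as far as the arm can. A call is refused whole if a number of a shift passes 1 or a number of a turn 1, either way. A call with a gripper value outside its range is refused whole. The fingers move at their own pace and stop on an object; FORCE is the grip in N (left out, the last holds). Time passes only in rows, so rows that do not move let the fingers close. It gives the time, the measured TCP pose, the force and the opening at its end, in the units of the state.
- env.state(): the state, without advancing time (a new reading comes with each control period).
- env.get_image(name): name is "side" or "top"; returns a dict with "frame" (400x640x3 uint8, blue, green, red), "z_map" (400x640 float32, m along the optical axis (not along the pixel's ray), 0 where there is no reading), "fx", "fy", "cx", "cy" (pixels), "camera_from_world" (4x4, takes a point from world to camera coordinates). Camera axes: x right, y up, looking along -z (the intrinsics and any distortion apply to the point x, -y, -z); pixel columns grow to the right and rows downward; lengths in m; the calibration is good to about 2 mm. A picture is of the moment at which its call begins.
- env.job_done(): hands the job in, once; it reports no verdict.
The state is a dict: "clock": time; "joints": joint angles; "joint_vel": joint speeds; "effort": joint torques, N m; "position": TCP position; "tcp_rot": TCP orientation; "ft_force": force on the tool from outside, world axes, zero at the start; "ft_torque": the same for the moment, N m; "grip_width": finger opening in m.
Only numpy, scipy, OpenCV 4.12 (cv2) and the standard library are available. Lean on these libraries where they do the work, as an engineer would, in place of code of your own. Each camera call takes 0.05 s, during which the arm holds its last target. There are 200 camera calls.

### The job

Lift the slotted aluminium hanger out of the grooved wooden rest and hang it upright on the headed pin of the stand: feel for the pin with the long upper lip, slide the side slot gently over the pin behind its head, then let the hanger down so that the pin sits up in the notch at the inner end of the slot, and let go. Do not force the hanger against the stand, and leave the jar and the two blocks where they are.

Things in the scene. Friction and masses are not known exactly. Their poses are not given: they have to be found in the camera images.
- hanger_grip (a point): Middle of the hanger's grip tab, a tongue 24 mm wide (y), 36 mm high and 8 mm thick (x) standing up from the plate's top edge, to be taken from above across the 8 mm. It is 44 mm straight above hanger_seat. The hanger starts upright, its foot 30 mm deep in the groove of the rest: lift it straight up more than 30 mm to clear it.
- hanger: Slotted hanger, a bare aluminium strap plate 8 mm thick (x), 90 mm wide (y), 136 mm high (z, up), about 0.2 kg; origin at its foot, 80 mm below hanger_seat. Foot from y = -38 to +26 mm; top edge 100 mm, top of tab 136 mm up. Slot open at the +y edge. Centre of mass about under the seat.
- hanger_seat (a point): Where the pin's axis lies in the hung hanger; axes as the hanger's. In mm from here: slot 15 mm high, z -18 to -3, open at the +y edge, end wall at y = -7. Lower lip reaches out to y = +26, upper lip (underside z = -3) to y = +52. At the slot's inner end a notch opens upward: y -7 to +7, ceiling at z = +5; once the pin is at the end wall, letting the hanger down about 10 mm seats it.
- hanger_lip (a point): Middle of the overhanging part of the upper lip, on its underside, 39 mm to +y of hanger_seat and 3 mm below it. Here, 13 mm beyond the end of the lower lip, the upper lip can be set down on the pin from above, to feel how high the pin is.
- pin_mid (a point): Middle of the pin's free length IF the pin were at mid-height, 140 mm above the bench. The sleeve with the pin is clamped anywhere from 12 mm below to 12 mm above that; the real height is not measured and must be felt. Axes: x along the pin, from its head to the post; z up. The plate belongs here with its x along this x and comes on from the -y side, moving to +y.
- stand: Fixed steel stand: foot 90 mm wide, post, sliding sleeve (30 mm square, top 10 mm above the pin's axis) with a pin to -x. Pin 10 mm thick, 18 mm free between the sleeve's face and a round head (20 mm wide, 4 mm thick, too big for the slot). Origin under the foot, 24 mm to +x of pin_mid, 140 mm below it. The sleeve's clamp holds against 25 N, the most allowed.
- rest: Fixed wooden block, 70 x 100 mm, 38 mm high, origin at the middle of its underside; groove 11 mm wide and 76 mm long along its y, floor 8 mm above the bench, where the hanger stands at the start, its axes parallel to the block's.
- pole_foot (a point): Foot of a fixed upright steel pole, 20 mm thick and 1 m high, that stands on the bench at the right, behind a small motor unit (fixed too, 0.2 m high, with a tool on top). Nothing to do there: keep the arm clear of both.
- flux_jar: Bystander: small white jar with a yellow lid, 46 mm wide, 41 mm high; origin at the middle of its underside.
- plaster_block: Bystander: white block 48 x 71 x 42 mm; origin at the middle of its underside.
- wax_block: Bystander: green block 32 x 61 x 18 mm; origin at the middle of its underside.
Things that resemble listed ones, but are neither listed nor needed, are in the scene too. What is shaped like the stand but green is not meant.

How it is judged:
By the outcome, as a careful person would: the job done as asked, in the order asked, and still so for the second after the job is handed in, with the robot touching nothing.
It also fails if it takes over 56 s, if anything falls off the work surface, if the arm or the gripper's body presses on something with over 40 N, if the wrist force passes 120 N, or if a joint passes its speed limit or range.

## Working session

There is one attempt and no reset: what is moved stays moved. The work goes in short steps, Python scripts to look and compute and a shell command to move; the robot and the scene stay as the last step left them, time stands still between calls to the robot, and variables do not carry over. Pictures are saved under pics/ and viewed, about 8 in all and at most 12, crops included, and the job is handed in when it is done.

```bash
ls; mkdir -p pics; cat > h.py <<'E'
import numpy as np, cv2
from plant import env
def grab(n,save=None):
    d=env.get_image(n)
    if save: cv2.imwrite(save,d["frame"])
    np.savez(f"/tmp/{n}.npz",**{k:np.asarray(v) for k,v in d.items()})
    return d
def load(n): return dict(np.load(f"/tmp/{n}.npz"))
def cloud(d):
    z=d["z_map"]; v,u=np.mgrid[:z.shape[0],:z.shape[1]]
    p=np.stack([(u-d["cx"])/d["fx"]*z,-(v-d["cy"])/d["fy"]*z,-z],-1)
    M=np.linalg.inv(d["camera_from_world"]); return p@M[:3,:3].T+M[:3,3]
E
python3 - <<'E'
from h import *
for n in("side","top"):
    d=grab(n,f"pics/{n}0.png"); print([k for k in d],d["fx"],d["cx"],d["cy"]); M=np.linalg.inv(d["camera_from_world"]);print(M.round(3))
print(env.state())
E
```

```text
pics
['frame', 'z_map', 'fx', 'fy', 'cx', 'cy', 'camera_from_world'] 412.9856683754559 320.12707269377074 202.17362560375594
[[-9.860e-01  1.240e-01 -1.140e-01  4.120e-01]
 [-1.690e-01 -7.300e-01  6.620e-01  8.120e-01]
 [-1.000e-03  6.720e-01  7.410e-01  1.111e+00]
 [ 0.000e+00  0.000e+00  0.000e+00  1.000e+00]]
['frame', 'z_map', 'fx', 'fy', 'cx', 'cy', 'camera_from_world'] 436.57089843272803 320.47661703665 206.59440497789853
[[ 2.000e-03  9.870e-01 -1.620e-01  3.140e-01]
 [-1.000e+00  1.000e-03 -1.000e-02 -9.400e-02]
 [-1.000e-02  1.620e-01  9.870e-01  1.555e+00]
 [ 0.000e+00  0.000e+00  0.000e+00  1.000e+00]]
{'clock': 0.1, 'joints': array([-1.51881959e+00,  2.59296413e-01,  1.53597406e+00, -2.27913394e-05,
        1.34799759e+00, -2.02760738e-01]), 'joint_vel': array([-0.00029628, -0.00301112, -0.0038215 ,  0.00020115, -0.00052034,
        0.00092535]), 'effort': array([ 9.98801770e-04, -4.38211870e+01, -2.84640402e+01,  7.19089410e-02,
        3.62649013e-02, -5.86937654e-05]), 'position': array([ 0.13860457, -0.53173753,  0.21788652]), 'tcp_rot': array([-3.11448459e+00, -3.98855113e-01, -1.63326423e-04]), 'ft_force': array([-0.54395257, -0.34892823, -0.33599261]), 'ft_torque': array([ 0.05923071, -0.01600396, -0.00310057]), 'grip_width': 0.09287565567822847}
```

View pics/side0.png

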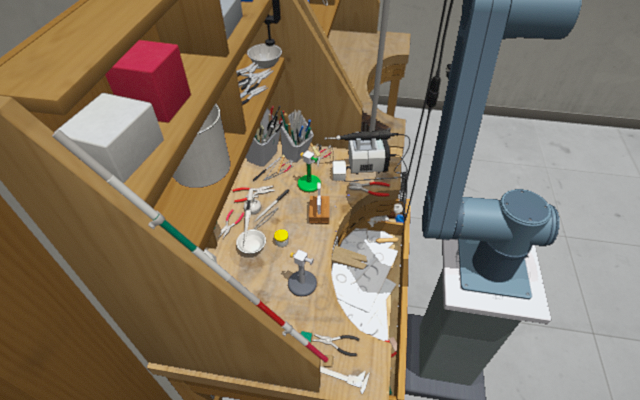

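View pics/top0.png

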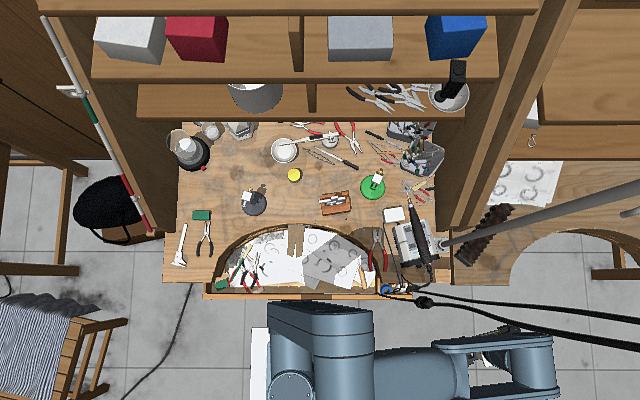

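Side view: hanger in its rest at (318,207), the grey stand at (301,272), the jar at (281,238) and the green decoy at (308,175). Top view: rest at (335,203), stand at (254,200), jar at (294,175), and shelves over the back. Next I'll zoom in and measure.

```bash
python3 - <<'E'
from h import *
s,t=load("side"),load("top")
a=s["frame"][165:310,255:375]; b=t["frame"][155:235,225:425]
a=cv2.resize(a,None,fx=4,fy=4,interpolation=cv2.INTER_CUBIC)
b=cv2.resize(b,None,fx=4,fy=4,interpolation=cv2.INTER_CUBIC)
cv2.imwrite("pics/c1.png",a); cv2.imwrite("pics/c2.png",b)
for n,d in(("side",s),("top",t)):
    P=cloud(d); z=d["z_map"]
    print(n,"valid",(z>0).mean())
    g=d["frame"]
    # rows of points: region around hanger/stand
    R=(P[...,0]>.25)&(P[...,0]<.8)&(P[...,1]>-.35)&(P[...,1]<.4)&(z>0)
    for lo,hi in((.03,.05),(.05,.09),(.09,.12),(.12,.155),(.155,.2),(.2,.3),(.3,.5),(.5,.9)):
        m=(R&(P[...,2]>lo)&(P[...,2]<hi)).astype(np.uint8)
        k,l,st,c=cv2.connectedComponentsWithStats(m)
        for i in range(1,k):
            if st[i,4]>=12:
                q=P[l==i]; print((lo,hi),st[i],q.min(0).round(3),q.max(0).round(3),np.median(q,0).round(3))
E
```

```text
side valid 0.99614453125
(0.03, 0.05) [333 163  47  13 247] [ 0.387 -0.35   0.03 ] [ 0.562 -0.298  0.049] [ 0.517 -0.332  0.041]
(0.03, 0.05) [307 176   5   4  15] [ 0.631 -0.264  0.031] [ 0.646 -0.255  0.05 ] [ 0.639 -0.259  0.042]
(0.03, 0.05) [309 196  21  24 423] [ 0.536 -0.185  0.03 ] [ 0.619 -0.074  0.048] [ 0.574 -0.12   0.038]
(0.03, 0.05) [240 230  26  24 108] [0.723 0.008 0.03 ] [0.798 0.103 0.042] [0.756 0.032 0.035]
(0.03, 0.05) [274 230  15  13 144] [ 0.656 -0.002  0.031] [0.702 0.044 0.05 ] [0.677 0.021 0.041]
(0.03, 0.05) [299 276   6   6  23] [0.573 0.165 0.031] [0.589 0.172 0.05 ] [0.578 0.17  0.042]
(0.05, 0.09) [352 158  31  11 219] [ 0.379 -0.35   0.05 ] [ 0.491 -0.321  0.09 ] [ 0.439 -0.337  0.071]
(0.05, 0.09) [307 168   5   9  40] [ 0.631 -0.268  0.05 ] [ 0.646 -0.252  0.087] [ 0.637 -0.258  0.067]
(0.05, 0.09) [245 207   6  35  80] [ 0.777 -0.051  0.056] [0.8   0.083 0.081] [0.793 0.007 0.068]
(0.05, 0.09) [299 270   6   8  42] [0.572 0.162 0.051] [0.587 0.174 0.09 ] [0.578 0.17  0.073]
(0.09, 0.12) [352 151  16  10 122] [ 0.435 -0.35   0.09 ] [ 0.493 -0.324  
[... 3939 characters left out ...]
0.157]
(0.2, 0.3) [405 298  10   4  25] [ 0.25  -0.345  0.204] [ 0.258 -0.335  0.298] [ 0.254 -0.339  0.26 ]
(0.2, 0.3) [288 300  26   2  41] [ 0.25  -0.061  0.214] [0.252 0.012 0.3  ] [ 0.251 -0.021  0.251]
(0.3, 0.5) [ 150   88  268   34 5227] [ 0.759 -0.35   0.347] [0.8 0.4 0.5] [0.774 0.04  0.388]
(0.3, 0.5) [414 296  15   9  86] [ 0.25  -0.35   0.346] [ 0.268 -0.333  0.448] [ 0.258 -0.343  0.397]
(0.3, 0.5) [290 301  46   5 139] [ 0.25  -0.118  0.301] [ 0.255 -0.003  0.5  ] [ 0.252 -0.051  0.431]
(0.5, 0.9) [ 108   18  331   81 9892] [ 0.76 -0.35  0.5 ] [0.8 0.4 0.8] [0.778 0.035 0.631]
(0.5, 0.9) [293 304  80  14 776] [ 0.25  -0.178  0.501] [ 0.26  -0.021  0.8  ] [ 0.255 -0.11   0.742]
```

View pics/c1.png

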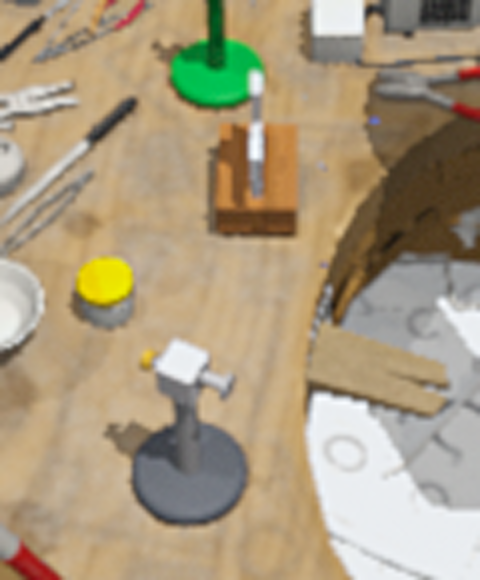

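View pics/c2.png

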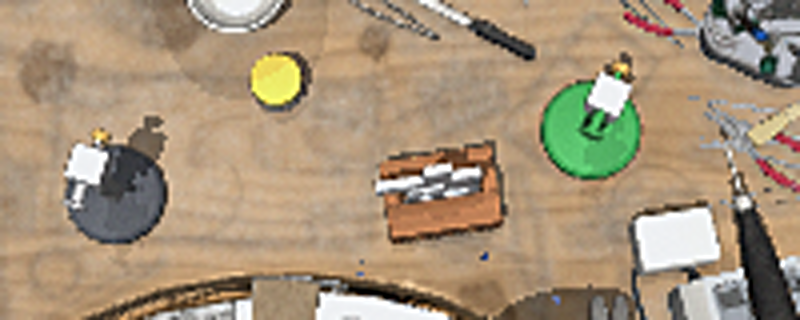

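Side crop: the pin sticks out toward the robot from the grey stand, with its head at crop (222,383). The long lip points toward the stand. Next I'll fit poses and map the obstacles for the start sweep (pole, cable).

```bash
python3 - <<'E'
from h import *
D={n:load(n) for n in("side","top")}
def rng(q): return q.min(0).round(3),q.max(0).round(3)
for n,d in D.items():
    P=cloud(d); x,y,z=P[...,0],P[...,1],P[...,2]; hsv=cv2.cvtColor(d["frame"],cv2.COLOR_BGR2HSV); H,S,V=cv2.split(hsv)
    print("==",n)
    bench=P[(abs(z)<.01)&(x>.5)&(x<.7)&(abs(y)<.2)]; print("bench z",np.median(bench[:,2]).round(4))
    near=(abs(x-.577)<.09)&(abs(y+.125)<.1)
    m=near&(z>.03)&(z<.048)&(S>90); r=cv2.minAreaRect(P[m][:,:2].astype(np.float32)*1000); print("rest",np.round(r[0],1),np.round(r[1],1),round(r[2],1),"z",np.median(P[m][:,2]).round(4))
    m=near&(z>.055); q=P[m]
    vx=cv2.fitLine(q[:,:2].astype(np.float32),cv2.DIST_HUBER,0,.001,.001).ravel(); print("hanger line",vx.round(4),"deg",np.degrees(np.arctan2(vx[1],vx[0])).round(2),rng(q))
    m=near&(z>.115); q=P[m]; print("tab",q.mean(0).round(4),rng(q),m.sum())
    m=near&(z>.096)&(z<.115); q=P[m]; print("top edge",rng(q))
    st=(abs(x-.575)<.08)&(abs(y-.165)<.08)
    m=st&(z>.152); q=P[m]; r=cv2.minAreaRect(q[:,:2].astype(np.float32)*1000); print("sleeve top",np.round(r[0],1),np.round(r[1],1),round(r[2],1),"z",np.median(q[:,2]).round(4),np.percentile(q[:,2],[5,95]).round(4))
    m=st&(z>.11)&(x<.562); q=P[m]; vx=cv2.fitLine(q[:,:2].astype(np.float32),cv2.DIST_HUBER,0,.001,.001).ravel(); print("pin",vx.round(4),m.sum(),rng(q),q.mean(0).round(4))
    print(np.c_[q[np.argsort(q[:,0])]][::6].round(4).tolist())
    m=st&(z>.003)&(z<.02)&(V<150)&(S<80); q=P[m]; c,rad=cv2.minEnclosingCircle(q[:,:2].astype(np.float32)*1000); print("foot",np.round(c,1),round(rad,1),rng(q),np.median(q,0).round(4))
    # obstacles
    for zz in np.arange(.15,1.1,.1):
        m=(d["z_map"]>0)&(abs(z-zz)<.02)&(y<-.25)&(y>-.75)&(x>.15)&(x<.9)
        k,l,sts,c=cv2.connectedComponentsWithStats(m.astype(np.uint8))
        print(round(zz,2),[(rng(P[l==i])[0][:2].tolist(),rng(P[l==i])[1][:2].tolist()) for i in range(1,k) if sts[i,4]>8])
E
```

```text
== side
bench z -0.0018
rest [ 578.1 -127.8] [ 69.1 106.6] 8.9 z 0.038
hanger line [ 0.1598 -0.9871  0.5735 -0.1016] deg -80.8 (array([ 0.566, -0.134,  0.056]), array([ 0.581, -0.071,  0.149]))
tab [ 0.5762 -0.1171  0.1357] (array([ 0.572, -0.134,  0.117]), array([ 0.581, -0.111,  0.149])) 33
top edge (array([ 0.566, -0.113,  0.096]), array([ 0.579, -0.071,  0.115]))
sleeve top [569.2 167. ] [29.6 51.5] 74.8 z 0.155 [0.1525 0.1581]
pin [ 0.9145 -0.4046  0.5534  0.1733] 31 (array([0.543, 0.167, 0.137]), array([0.561, 0.185, 0.157])) [0.5508 0.174  0.1491]
[[0.5434, 0.1701, 0.1543], [0.5455, 0.1746, 0.1456], [0.5478, 0.1768, 0.1531], [0.5514, 0.1726, 0.1511], [0.5569, 0.1742, 0.1471], [0.5611, 0.1666, 0.1498]]
foot [581.3 165. ] 45.3 (array([0.536, 0.123, 0.003]), array([0.624, 0.209, 0.02 ])) [0.5757 0.173  0.0143]
0.15 [([0.48, -0.574], [0.486, -0.539]), ([0.83, -0.493], [0.858, -0.451]), ([0.806, -0.492], [0.824, -0.426]), ([0.683, -0.494], [0.817, -0.347]), ([0.479, -0.513], [0.711, -0.424]), ([0.422, -0.506], [0.442, -0.49]), ([0.656, -0.445], [0.684, -0.382]), ([0.252, -0.498], [
[... 3652 characters left out ...]
0.424, -0.506], [0.443, -0.493]), ([0.254, -0.38], [0.262, -0.375]), ([0.257, -0.505], [0.266, -0.499]), ([0.151, -0.544], [0.198, -0.251])]
0.75 [([0.79, -0.577], [0.879, -0.545]), ([0.809, -0.517], [0.845, -0.486]), ([0.799, -0.417], [0.846, -0.324]), ([0.424, -0.506], [0.443, -0.493]), ([0.258, -0.507], [0.267, -0.5]), ([0.251, -0.379], [0.258, -0.373])]
0.85 [([0.802, -0.654], [0.807, -0.578]), ([0.424, -0.505], [0.443, -0.492]), ([0.259, -0.504], [0.267, -0.497]), ([0.248, -0.373], [0.256, -0.368])]
0.95 [([0.424, -0.506], [0.444, -0.493]), ([0.257, -0.502], [0.266, -0.494]), ([0.246, -0.372], [0.254, -0.366])]
1.05 [([0.385, -0.444], [0.394, -0.436]), ([0.247, -0.376], [0.256, -0.37])]
```

Hanger yaw is about +8.8°, with the tab at about (0.577, -0.123). The pin's x axis is at about -16° yaw, with pin_mid at about (0.557, 0.170) and the pin's axis z near 0.147 (to be felt). The pole is at (0.433, -0.497) and cables hang at (0.255, -0.35) and (0.255, -0.50). I'll pull in to a radius of about 0.285 before swinging past them.

```bash
python3 -m inch '{"claw":[1,1,1,1,1,1,1],"xyz":[[0,-0.5,-0.5],[0,-0.8,-0.4],[0,-0.8,-0.4],[0,-0.8,-0.4],[0,-0.8,-0.3],[0,-0.8,0],[0,-0.7,0]],"rotation":[[0,0,0],[0,0,0],[0,0,0],[0,0,0],[0,0,0],[0,0,0],[0,0,0]]}' 50
```

```text
clock: 0.8
position: [0.0715, -0.2732, 0.3182]
tcp_rot: [-3.105, -0.4, -0.0]
ft_force: [-0.4, 0.3, -0.1]
grip_width: 0.0932
```

```bash
python3 -m inch '{"claw":[1,1,1,1,1,1,1,1,1,1,1,1],"xyz":[[0.5,0,0],[0.5,-0.02,0],[0.5,-0.02,0],[0.5,-0.02,0],[0.5,-0.02,0],[0.5,-0.02,0],[0.5,-0.02,0],[0.5,-0.02,0],[0.5,-0.02,0],[0.5,-0.02,0],[0.5,-0.02,0],[0.5,-0.02,0]],"rotation":[[0,0,-1],[0,0,-1],[0,0,-1],[0,0,-1],[0,0,-1],[0,0,-1],[0,0,-1],[0,0,-1],[0,0,-1],[0,0,-1],[0,0,-1],[0,0,-1]]}'; cat >> h.py <<'E'
from scipy.spatial.transform import Rotation as Rn
def go(x,y,z,yawx):
    "shift (units) in tool axes and turn (units of 5 deg) to world TCP x,y,z with tool x at yawx deg"
    s=env.state(); R=Rn.from_rotvec(s["tcp_rot"])
    T=Rn.from_matrix(np.c_[[np.cos(np.radians(yawx)),np.sin(np.radians(yawx)),0],[np.sin(np.radians(yawx)),-np.cos(np.radians(yawx)),0],[0,0,-1]])
    print("t",s["clock"],"pos",s["position"].round(4),"F",s["ft_force"].round(2),"w",s["grip_width"].round(4),"j",s["joints"].round(2))
    print("shift",(R.inv().apply(np.array([x,y,z])-s["position"])/.05).round(3),"turn",(np.degrees((R.inv()*T).as_rotvec())/5).round(3))
E
python3 -c "
from h import *
go(.577,-.123,.30,98.8)"
```

```text
clock: 2.0
position: [0.2768, -0.0606, 0.3176]
tcp_rot: [-2.467, -1.93, -0.004]
ft_force: [0.6, -0.4, 0.6]
grip_width: 0.093Traceback (most recent call last):
  File "<string>", line 3, in <module>
    go(.577,-.123,.30,98.8)
    ~~^^^^^^^^^^^^^^^^^^^^^
  File "h.py", line 18, in go
    print("t",s["clock"],"pos",s["position"].round(4),"F",s["ft_force"].round(2),"w",s["grip_width"].round(4),"j",s["joints"].round(2))
                                                                                     ^^^^^^^^^^^^^^^^^^^^^
AttributeError: 'float' object has no attribute 'round'
```

```bash
sed -i 's/s\["grip_width"\].round(4)/round(s["grip_width"],4)/' h.py
python3 -c "
from h import *
go(.577,-.123,.30,98.8)"
```

```text
t 2.0 pos [ 0.2768 -0.0606  0.3176] F [ 0.58 -0.42  0.64] w 0.093 j [-0.63 -0.31  1.85  0.01  1.61 -0.38]
shift [0.231 6.13  0.318] turn [-0.046 -0.104 -4.543]
```

```bash
python3 -m inch '{"claw":[1,1,1,1,1,1,1,1,1,1],"xyz":[[0,0.4,0],[0,0.5,0],[0,0.5,0],[0,0.5,0],[0,0.5,0],[0,0.8,0],[0,0.8,0.1],[0,0.8,0.1],[0,0.7,0.1],[0,0.4,0]],"rotation":[[0,0,-0.9],[0,0,-0.9],[0,0,-0.9],[0,0,-0.9],[0,0,-0.9],[0,0,0],[0,0,0],[0,0,0],[0,0,0],[0,0,0]]}'
python3 -c "
from h import *
go(.577,-.123,.18,98.8)"
```

```text
clock: 3.0
position: [0.5759, -0.0314, 0.2977]
tcp_rot: [-2.011, -2.399, -0.004]
ft_force: [-0.5, -0.9, 0.1]
grip_width: 0.0927
t 3.0 pos [ 0.5759 -0.0314  0.2977] F [-0.55 -0.92  0.12] w 0.0927 j [-0.25  0.27  1.32  0.01  1.55 -0.43]
shift [-1.831 -0.285  2.337] turn [-0.063 -0.116  0.249]
```

```bash
python3 -m inch '{"claw":[1,1,1,1,1,1],"xyz":[[-0.8,-0.1,0.2],[-0.7,-0.1,0.3],[-0.3,-0.1,0.4],[0,0,0.6],[0,0,0.6],[0,0,0.2]],"rotation":[[-0.06,-0.1,0.25],[0,0,0],[0,0,0],[0,0,0],[0,0,0],[0,0,0]]}'
python3 - <<'E'
from h import *
go(.577,-.123,.115,98.8)
s=grab("side"); t=grab("top")
# overlay: predicted seat/tab with assumed tab pos
def proj(d,p):
    q=d["camera_from_world"]@np.r_[p,1]; return np.array([d["cx"]+d["fx"]*q[0]/-q[2],d["cy"]-d["fy"]*q[1]/-q[2]])
for n,d in(("side",s),("top",t)):
    f=8; u,v=proj(d,[.577,-.123,.12]); x0,y0=int(u)-35,int(v)-30
    a=cv2.resize(d["frame"][y0:y0+55,x0:x0+70],None,fx=f,fy=f,interpolation=cv2.INTER_CUBIC)
    c,si=np.cos(np.radians(8.8)),np.sin(np.radians(8.8))
    for y,z in((-12,144),(12,144),(12,108),(52,108),(-38,108),(-12,108)):
        p=np.array([.577-si*y/1000,-.123+c*y/1000,z/1000]); w=(proj(d,p)-[x0-.5,y0-.5])*f
        cv2.circle(a,tuple(int(k) for k in w),3,(0,0,255),-1)
    cv2.imwrite(f"/tmp/{n}z.png",a)
a,b=cv2.imread("/tmp/sidez.png"),cv2.imread("/tmp/topz.png")
cv2.imwrite("pics/z1.png",cv2.resize(np.vstack([a,b]),None,fx=.68,fy=.68))
E
```

```text
clock: 3.6
position: [0.5792, -0.1241, 0.1751]
tcp_rot: [-2.038, -2.387, -0.001]
ft_force: [-0.7, 0.6, -0.2]
grip_width: 0.0931
t 3.6 pos [ 0.5792 -0.1241  0.1751] F [-0.71  0.6  -0.18] w 0.0931 j [-0.4   0.37  1.49  0.    1.29 -0.56]
shift [ 0.025 -0.038  1.203] turn [-0.02  -0.033  0.042]
```

View pics/z1.png

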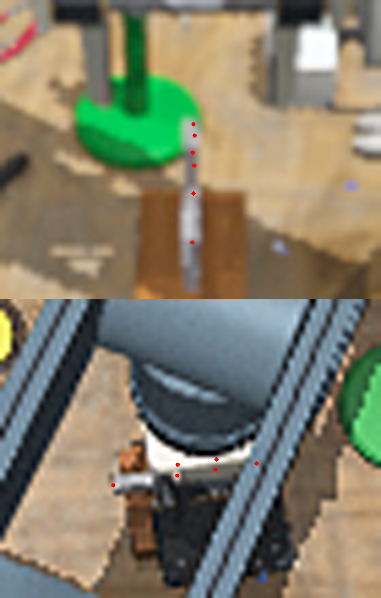

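The overlay sits on the hanger in both views (side column at x≈192, top view lip end at (113,485)). I'll descend and grip.

```bash
python3 -m inch '{"claw":[1,1,1,1,0.3,0,0,0,0,0,0],"xyz":[[0.03,-0.04,0.4],[0,0,0.4],[0,0,0.3],[0,0,0.1],[0,0,0],[0,0,0],[0,0,0],[0,0,0],[0,0,0],[0,0,0],[0,0,0]],"rotation":[[0,0,0.04],[0,0,0],[0,0,0],[0,0,0],[0,0,0],[0,0,0],[0,0,0],[0,0,0],[0,0,0],[0,0,0],[0,0,0]]}' 50
python3 -c "
from h import *
go(.577,-.123,.113,98.8)"
```

```text
clock: 4.8
position: [0.5864, -0.1243, 0.1295]
tcp_rot: [2.028, 2.374, 0.013]
ft_force: [0.8, -0.3, 0.4]
grip_width: 0.0417
t 4.8 pos [ 0.5864 -0.1243  0.1295] F [ 0.82 -0.26  0.45] w 0.0417 j [-0.4   0.4   1.56  0.    1.16 -0.55]
shift [ 0.059 -0.188  0.326] turn [0.216 0.105 0.037]
```

```bash
python3 -m inch '{"claw":[0.5,0.5,0.5],"xyz":[[0.06,-0.19,0.1],[0,0,0.1],[0,0,0]],"rotation":[[0.2,0.1,0.04],[0,0,0],[0,0,0]]}'
python3 -c "
from h import *
go(.577,-.123,.113,98.8)"
```

```text
clock: 5.1
position: [0.5754, -0.1227, 0.1183]
tcp_rot: [-2.045, -2.384, 0.0]
ft_force: [0.1, 0.5, 0.6]
grip_width: 0.047
t 5.1 pos [ 0.5754 -0.1227  0.1183] F [0.09 0.47 0.61] w 0.047 j [-0.4   0.41  1.58  0.    1.16 -0.55]
shift [-0.012  0.03   0.105] turn [-0.009 -0.007 -0.007]
```

```bash
python3 -m inch '{"claw":[0.3,0,0,0,0,0,0,0,0],"xyz":[[0,0.02,0.1],[0,0,0],[0,0,0],[0,0,0],[0,0,0],[0,0,0],[0,0,0],[0,0,0],[0,0,0]],"rotation":[[0,0,0],[0,0,0],[0,0,0],[0,0,0],[0,0,0],[0,0,0],[0,0,0],[0,0,0],[0,0,0]]}' 50
python3 -c "
from h import *
go(.577,-.123,.180,98.8)"
```

```text
clock: 6.0
position: [0.5774, -0.1223, 0.1122]
tcp_rot: [-2.045, -2.384, -0.001]
ft_force: [1.5, -0.6, -1.0]
grip_width: 0.0075
t 6.0 pos [ 0.5774 -0.1223  0.1122] F [ 1.47 -0.55 -1.04] w 0.0075 j [-0.4   0.42  1.58  0.    1.14 -0.55]
shift [-0.011 -0.009 -1.357] turn [ 0.005 -0.01  -0.006]
```

Gripped at 7.5 mm opening. Now I'll lift straight up.

```bash
python3 -m inch '{"claw":[0,0,0,0,0,0,0,0,0,0],"xyz":[[0,0,-0.1],[0,0,-0.2],[0,0,-0.2],[0,0,-0.2],[0,0,-0.3],[0,0,-0.4],[0,0,-0.4],[0,0,-0.4],[0,0,-0.2],[0,0,0]],"rotation":[[0,0,0],[0,0,0],[0,0,0],[0,0,0],[0,0,0],[0,0,0],[0,0,0],[0,0,0],[0,0,0],[0,0,0]]}' 50
python3 -c "
from h import *
a=np.radians(-16); ex=np.array([np.cos(a),np.sin(a)]); ey=np.array([-np.sin(a),np.cos(a)])
pm=np.array([.5574,.1701])
for d in(-.065,-.039): print(d,pm+d*ey)
p=pm-.075*ey
go(p[0],p[1],.22,74)"
```

```text
clock: 7.0
position: [0.5744, -0.1226, 0.2433]
tcp_rot: [-2.045, -2.383, 0.004]
ft_force: [-0.5, 0.0, -1.0]
grip_width: 0.0076
-0.065 [0.53948357 0.10761799]
-0.039 [0.54665014 0.13261079]
t 7.0 pos [ 0.5744 -0.1226  0.2433] F [-0.46  0.   -0.99] w 0.0076 j [-0.4   0.31  1.4  -0.    1.43 -0.55]
shift [ 4.476 -0.072  0.465] turn [-0.035  0.009  4.946]
```

```bash
python3 -m inch '{"claw":[0,0,0,0,0,0,0,0,0,0],"xyz":[[0.2,0,0.1],[0.5,0,0.1],[0.5,0,0],[0.5,0,0],[0.5,0,0],[0.5,0,0],[0.4,0,0],[0.2,0,0],[0.1,0,0],[0,0,0]],"rotation":[[0,0,0.6],[0,0,0.8],[0,0,0.8],[0,0,0.8],[0,0,0.8],[0,0,0.8],[0,0,0.3],[0,0,0],[0,0,0],[0,0,0]]}' 50
python3 -c "
from h import *
go(.54665,.1326,.22,74)"
```

```text
clock: 8.0
position: [0.5821, 0.0497, 0.2246]
tcp_rot: [-2.514, -1.865, 0.026]
ft_force: [-0.7, 0.1, -0.9]
grip_width: 0.008
t 8.0 pos [0.5821 0.0497 0.2246] F [-0.74  0.08 -0.87] w 0.008 j [-0.1   0.33  1.42 -0.    1.41  0.19]
shift [ 1.382 -1.158  0.105] turn [-0.217  0.07  -0.175]
```

```bash
python3 -m inch '{"claw":[0,0,0,0,0,0,0,0],"xyz":[[0,-0.4,0],[0.1,-0.5,0],[0.3,-0.3,0],[0.4,0,0],[0.3,0,0],[0.2,0,0],[0.1,0,0],[0,0,0]],"rotation":[[-0.2,0.07,-0.1],[0,0,0],[0,0,0],[0,0,0],[0,0,0],[0,0,0],[0,0,0],[0,0,0]]}' 50
python3 - <<'E'
from h import *
go(.54665,.1326,.22,74)
s=grab("side")
def proj(d,p):
    q=d["camera_from_world"]@np.r_[p,1]; return np.array([d["cx"]+d["fx"]*q[0]/-q[2],d["cy"]-d["fy"]*q[1]/-q[2]])
f=8; x0,y0=255,210
a=cv2.resize(s["frame"][y0:y0+70,x0:x0+90],None,fx=f,fy=f,interpolation=cv2.INTER_CUBIC)
st=env.state(); R=Rn.from_rotvec(st["tcp_rot"]).as_matrix(); ex,ey,ez=R[:,1],R[:,0],-R[:,2]
def dot(p,c): w=(proj(s,p)-[x0-.5,y0-.5])*f; cv2.circle(a,tuple(int(k) for k in w),3,c,-1)
seat=st["position"]-.0242*ez
for y,z in((-12,56),(12,56),(12,20),(52,20),(52,-3),(26,-18),(26,-80),(-38,20)): dot(seat+ey*y/1e3+ez*z/1e3,(0,0,255))
al=np.radians(-16)
for x in(-13,-9,9,39): dot([.5574+x/1e3*np.cos(al),.1701+x/1e3*np.sin(al),.147],(255,0,255))
cv2.imwrite("pics/z2.png",a)
E
```

```text
clock: 8.8
position: [0.5432, 0.1292, 0.2232]
tcp_rot: [2.518, 1.877, -0.008]
ft_force: [0.2, -0.0, -1.5]
grip_width: 0.0077
t 8.8 pos [0.5432 0.1292 0.2232] F [ 0.23 -0.03 -1.47] w 0.0077 j [ 0.04  0.27  1.5  -0.    1.37  0.33]
shift [0.086 0.047 0.063] turn [-0.03   0.055 -0.121]
```

View pics/z2.png

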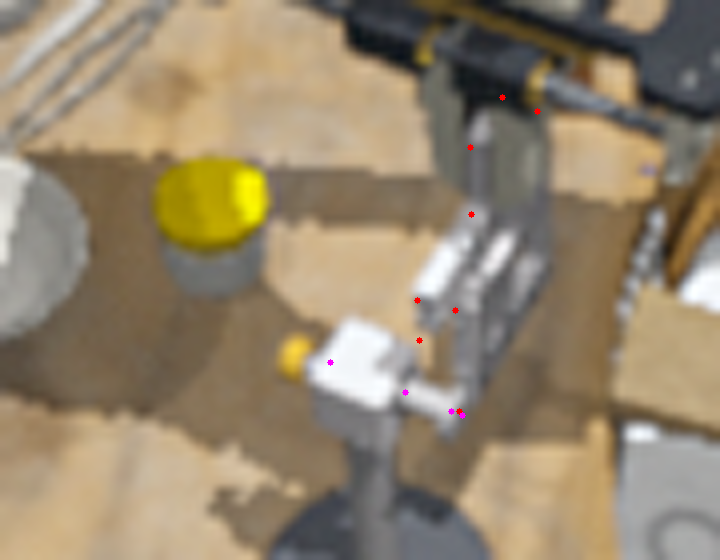

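Picture: hanger hangs upright above the pin, and its lip end at about (425,300) sits behind the head at (452,410). The overlay is about 1 px off in x, so I'll check the hanger against the pin in one cloud.

```bash
python3 - <<'E'
from h import *
al=np.radians(-16); A=np.array([[np.cos(al),np.sin(al)],[-np.sin(al),np.cos(al)]])
st=env.state(); R=Rn.from_rotvec(st["tcp_rot"]).as_matrix()
print("seat pred pinframe",(A@((st["position"]+.0242*R[:,2])[:2]-[.5574,.1701])*1e3).round(1))
for n in("side","top"):
    d=load(n) if n=="side" else grab("top"); P=cloud(d)*1e3; q=P.copy(); q[...,:2]=(P[...,:2]-[557.4,170.1])@A.T
    ok=(d["z_map"]>0)&(abs(q[...,0])<45)&(abs(q[...,1])<60)
    for nm,m in (("plate top edge z>200",ok&(P[...,2]>208)&(P[...,2]<226)&(q[...,1]>-27)),("plate all",ok&(P[...,2]>165)&(P[...,2]<226)&(q[...,1]>-27)),("sleeve+pin",ok&(P[...,2]>150)&(P[...,2]<164)&(q[...,1]>-17))):
        w=q[m]
        if len(w): print(n,nm,len(w),"5/50/95 pct",np.percentile(w,[3,50,97],axis=0).round(1).tolist())
    w=q[ok&(P[...,2]>165)&(P[...,2]<226)&(q[...,1]>-30)]
    print(np.array2string(w[np.argsort(w[:,1])][::8].round(0)))
E
```

```text
seat pred pinframe [ -2.4 -43.7]
side plate top edge z>200 49 5/50/95 pct [[-9.2, -26.0, 209.8], [-5.7, -9.5, 217.9], [-0.7, 7.0, 221.4]]
side plate all 83 5/50/95 pct [[-9.4, -26.0, 168.6], [-6.7, -11.6, 212.7], [-0.8, 6.9, 221.1]]
side sleeve+pin 117 5/50/95 pct [[-12.2, -13.2, 150.3], [20.1, 1.8, 154.3], [36.8, 14.3, 158.2]]
[[ -5. -30. 219.]
 [ -8. -28. 178.]
 [ -9. -25. 167.]
 [ -5. -22. 183.]
 [ -3. -20. 174.]
 [ -7. -18. 203.]
 [ -3. -15. 218.]
 [ -8. -10. 205.]
 [ -8.  -4. 221.]
 [ -7.   0. 203.]
 [ -1.   5. 219.]
 [ -4.   6. 213.]]
[]
```

```bash
python3 -m inch '{"claw":[0,0,0,0,0,0,0],"xyz":[[0.09,0.09,0],[0,0,0.1],[0,0,0.2],[0,0,0.2],[0,0,0.1],[0,0,0],[0,0,0]],"rotation":[[0,0.05,-0.1],[0,0,0],[0,0,0],[0,0,0],[0,0,0],[0,0,0],[0,0,0]]}' 50
python3 - <<'E'
from h import *
go(.5474+.0024,.1326-.0007,.187,74)
al=np.radians(-16); A=np.array([[np.cos(al),np.sin(al)],[-np.sin(al),np.cos(al)]])
d=grab("side"); P=cloud(d)*1e3; q=P.copy(); q[...,:2]=(P[...,:2]-[557.4,170.1])@A.T
z=P[...,2]; m=(d["z_map"]>0)&(abs(q[...,0])<20)&(q[...,1]>-25)&(q[...,1]<25)&(z>164)&(z<215)
print(np.percentile(q[m],[3,50,97],axis=0).round(1))
E
```

```text
clock: 9.6
position: [0.5483, 0.13, 0.1889]
tcp_rot: [-2.51, -1.884, 0.007]
ft_force: [-0.2, -0.7, -1.7]
grip_width: 0.0077
t 9.6 pos [0.5483 0.13   0.1889] F [-0.2  -0.68 -1.69] w 0.0077 j [ 0.03  0.31  1.54 -0.    1.3   0.32]
shift [0.045 0.019 0.038] turn [-0.061  0.021 -0.043]
[[ -4.5 -24.1 165.5]
 [ -2.7  -5.5 181.9]
 [  4.    8.4 187.9]]
```

```bash
python3 -m inch '{"claw":[0,0,0,0,0,0],"xyz":[[0.05,0,0],[0,0,0.04],[0,0,0.04],[0,0,0.02],[0,0,0.01],[0,0,0]],"rotation":[[0,0,0],[0,0,0],[0,0,0],[0,0,0],[0,0,0],[0,0,0]]}' 50
```

```text
clock: 10.25
position: [0.5497, 0.1329, 0.1843]
tcp_rot: [-2.511, -1.885, 0.004]
ft_force: [0.4, -0.3, -1.1]
grip_width: 0.0076
```

```bash
python3 -m inch '{"claw":[0,0,0],"xyz":[[0,0,0.02],[0,0,0.02],[0,0,0.02]],"rotation":[[0,0,0],[0,0,0],[0,0,0]]}' 50
```

```text
clock: 10.55
position: [0.5498, 0.1328, 0.1813]
tcp_rot: [-2.511, -1.885, 0.004]
ft_force: [0.4, -0.3, -2.0]
grip_width: 0.0078
```

```bash
python3 -m inch '{"claw":[0,0,0],"xyz":[[0,0,0.02],[0,0,0.02],[0,0,0.02]],"rotation":[[0,0,0],[0,0,0],[0,0,0]]}' 50
```

```text
clock: 10.85
position: [0.5498, 0.1328, 0.178]
tcp_rot: [-2.511, -1.885, 0.004]
ft_force: [-0.5, 0.0, -1.9]
grip_width: 0.0078
```

```bash
python3 -m inch '{"claw":[0,0],"xyz":[[0,0,0.02],[0,0,0.02]],"rotation":[[0,0,0],[0,0,0]]}' 50
```

```text
clock: 11.05
position: [0.55, 0.1327, 0.1765]
tcp_rot: [-2.511, -1.886, 0.003]
ft_force: [-3.2, -0.8, 7.9]
grip_width: 0.0077
```

```bash
python3 -m inch '{"claw":[0,0],"xyz":[[0,0,0.02],[0,0,0.02]],"rotation":[[0,0,0],[0,0,0]]}' 50
```

```text
clock: 11.25
position: [0.55, 0.1327, 0.1766]
tcp_rot: [-2.512, -1.887, 0.001]
ft_force: [-3.5, -0.8, 4.6]
grip_width: 0.0076
```

Contact at TCP z≈0.1767 puts the pin's axis at about 0.1446, which agrees with vision (sleeve top about 6 mm above the contact height). I'll back off 2.5 mm and check that the hanger didn't tilt in the grip.

```bash
python3 -m inch '{"claw":[0,0,0],"xyz":[[0,0,-0.05],[0,0,0],[0,0,0]],"rotation":[[0,0,0],[0,0,0],[0,0,0]]}' 50
python3 - <<'E'
from h import *
go(.5498,.1328,.1792,74)
d=grab("side")
def proj(d,p):
    q=d["camera_from_world"]@np.r_[p,1]; return np.array([d["cx"]+d["fx"]*q[0]/-q[2],d["cy"]-d["fy"]*q[1]/-q[2]])
al=np.radians(-16); A=np.array([[np.cos(al),np.sin(al)],[-np.sin(al),np.cos(al)]])
P=cloud(d)*1e3; q=P.copy(); q[...,:2]=(P[...,:2]-[557.4,170.1])@A.T; z=P[...,2]
m=(d["z_map"]>0)&(abs(q[...,0])<12)&(q[...,1]>-25)&(q[...,1]<15)&(z>165)&(z<190)
w=q[m]; print(np.percentile(w,[3,50,97],axis=0).round(1)); 
for lo in range(-25,15,5):
    v=w[(w[:,1]>=lo)&(w[:,1]<lo+5)]
    if len(v): print(lo,v[:,2].max().round(1),len(v))
f=8; x0,y0=270,215
a=cv2.resize(d["frame"][y0:y0+65,x0:x0+75],None,fx=f,fy=f,interpolation=cv2.INTER_CUBIC)
st=env.state(); R=Rn.from_rotvec(st["tcp_rot"]).as_matrix(); ex,ey,ez=R[:,1],R[:,0],-R[:,2]
seat=st["position"]-.0242*ez
for y,zz in((12,20),(52,20),(52,-3),(26,-3),(26,-18),(26,-80)):
    c=(proj(d,seat+ey*y/1e3+ez*zz/1e3)-[x0-.5,y0-.5])*f; cv2.circle(a,tuple(int(k) for k in c),2,(0,0,255),-1)
cv2.imwrite("pics/z3.png",a)
E
```

```text
clock: 11.55
position: [0.5501, 0.1328, 0.1794]
tcp_rot: [2.512, 1.887, -0.0]
ft_force: [-0.3, -0.4, -1.9]
grip_width: 0.0075
t 11.55 pos [0.5501 0.1328 0.1794] F [-0.29 -0.38 -1.87] w 0.0075 j [ 0.04  0.32  1.56 -0.    1.27  0.32]
shift [-0.001 -0.005  0.005] turn [-0.     0.002 -0.036]
[[ -3.1 -23.1 165.5]
 [ -0.   -2.4 174.3]
 [  4.8  11.7 179. ]]
-25 178.7 5
-20 175.9 4
-15 179.6 9
-10 177.0 6
-5 179.3 7
0 176.6 8
5 176.0 5
10 177.8 6
```

View pics/z3.png

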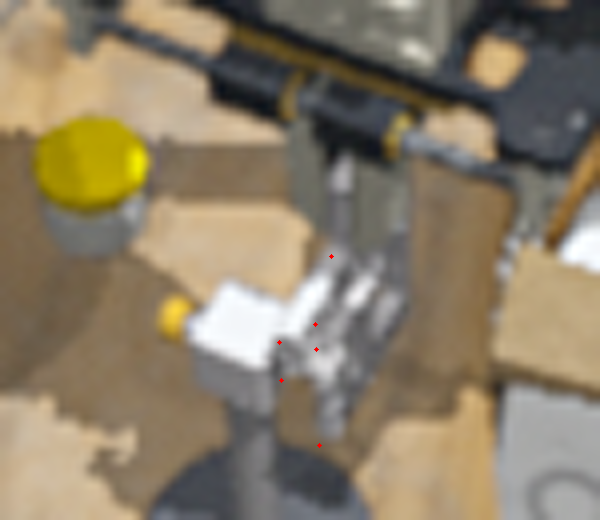

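The lip crosses the pin behind its head and no tilt is visible. I'll slide in gently, watching the force.

```bash
python3 -m inch '{"claw":[0,0,0,0,0],"xyz":[[0.06,0,0],[0.06,0,0],[0.06,0,0],[0.06,0,0],[0,0,0]],"rotation":[[0,0,0],[0,0,0],[0,0,0],[0,0,0],[0,0,0]]}' 50
python3 -c "
from h import *
go(.5498+.039*.2756,.1328+.039*.9613,.1794,74)"
```

```text
clock: 12.1
position: [0.5536, 0.1455, 0.1785]
tcp_rot: [-2.511, -1.886, 0.002]
ft_force: [0.2, 0.3, -2.1]
grip_width: 0.0076
t 12.1 pos [0.5536 0.1455 0.1785] F [ 0.24  0.29 -2.09] w 0.0076 j [0.06 0.33 1.54 0.   1.28 0.34]
shift [ 0.515 -0.005 -0.017] turn [-0.014  0.004 -0.036]
```

```bash
python3 -m inch '{"claw":[0,0,0,0,0],"xyz":[[0.06,0,-0.02],[0.06,0,0],[0.06,0,-0.01],[0.06,0,0],[0,0,0]],"rotation":[[0,0,0],[0,0,0],[0,0,0],[0,0,0],[0,0,0]]}' 50
```

```text
clock: 12.6
position: [0.5573, 0.1582, 0.1802]
tcp_rot: [-2.511, -1.887, 0.002]
ft_force: [-0.4, 0.2, -1.4]
grip_width: 0.0079
```

```bash
python3 -m inch '{"claw":[0,0,0,0,0],"xyz":[[0.05,0,0.015],[0.05,0,0],[0.04,0,0],[0.03,0,0],[0,0,0]],"rotation":[[0,0,0],[0,0,0],[0,0,0],[0,0,0],[0,0,0]]}' 50
```

```text
clock: 13.1
position: [0.5598, 0.1671, 0.1793]
tcp_rot: [-2.511, -1.887, 0.002]
ft_force: [-1.0, 0.3, -1.7]
grip_width: 0.0077
```

```bash
python3 -m inch '{"claw":[0,0,0],"xyz":[[0.02,0,0],[0.02,0,0],[0.02,0,0]],"rotation":[[0,0,0],[0,0,0],[0,0,0]]}' 50
```

```text
clock: 13.4
position: [0.5607, 0.17, 0.1793]
tcp_rot: [-2.511, -1.886, 0.002]
ft_force: [0.3, -0.9, -1.3]
grip_width: 0.0079
```

```bash
python3 -m inch '{"claw":[0,0],"xyz":[[0.02,0,0],[0.02,0,0]],"rotation":[[0,0,0],[0,0,0]]}' 50
```

```text
clock: 13.6
position: [0.5613, 0.172, 0.1793]
tcp_rot: [-2.511, -1.886, 0.002]
ft_force: [0.5, -0.0, -1.3]
grip_width: 0.0081
```

```bash
python3 -m inch '{"claw":[0,0],"xyz":[[0.02,0,0],[0.01,0,0]],"rotation":[[0,0,0],[0,0,0]]}' 50
```

```text
clock: 13.8
position: [0.5618, 0.1736, 0.1793]
tcp_rot: [-2.511, -1.886, 0.002]
ft_force: [0.4, -0.0, -1.4]
grip_width: 0.0077
```

```bash
python3 -m inch '{"claw":[0,0],"xyz":[[0.02,0,0],[0.01,0,0]],"rotation":[[0,0,0],[0,0,0]]}' 50
```

```text
clock: 14.0
position: [0.5619, 0.174, 0.1792]
tcp_rot: [2.511, 1.886, -0.005]
ft_force: [-0.3, -2.6, -0.5]
grip_width: 0.0077
```

```bash
python3 -m inch '{"claw":[0,0],"xyz":[[0.02,0,0],[0.01,0,0]],"rotation":[[0,0,0],[0,0,0]]}' 50
```

```text
clock: 14.2
position: [0.5619, 0.1742, 0.1792]
tcp_rot: [2.511, 1.885, -0.009]
ft_force: [-1.4, -3.2, -0.2]
grip_width: 0.0082
```

End wall felt at y≈0.174. I'll back off 2 mm to centre the pin in the notch, then lower.

```bash
python3 -m inch '{"claw":[0,0,0],"xyz":[[-0.04,0,0],[0,0,0],[0,0,0]],"rotation":[[0,0,0],[0,0,0],[0,0,0]]}' 50
python3 -c "
from h import *
go(.5619-.002*.2756,.174-.002*.9613,.1687,74)"
```

```text
clock: 14.5
position: [0.5618, 0.1737, 0.1793]
tcp_rot: [2.512, 1.886, -0.004]
ft_force: [-0.2, -0.3, -1.7]
grip_width: 0.0076
t 14.5 pos [0.5618 0.1737 0.1793] F [-0.2  -0.3  -1.66] w 0.0076 j [ 0.11  0.36  1.5  -0.    1.29  0.39]
shift [-0.034  0.     0.211] turn [-0.018  0.025 -0.04 ]
```

```bash
python3 -m inch '{"claw":[0,0,0],"xyz":[[-0.03,0,0],[0,0,0],[0,0,0]],"rotation":[[-0.02,0.02,0],[0,0,0],[0,0,0]]}' 50
python3 -c "
from h import *
go(.5619-.002*.2756,.174-.002*.9613,.1687,74)"
```

```text
clock: 14.8
position: [0.5615, 0.1729, 0.1793]
tcp_rot: [-2.512, -1.887, -0.002]
ft_force: [0.0, -0.3, -1.9]
grip_width: 0.0079
t 14.8 pos [0.5615 0.1729 0.1793] F [ 0.   -0.32 -1.91] w 0.0079 j [0.11 0.35 1.5  0.   1.29 0.39]
shift [-0.018  0.001  0.212] turn [ 0.006 -0.012 -0.036]
```

```bash
python3 -m inch '{"claw":[0,0,0,0,0],"xyz":[[-0.02,0,0],[0,0,0.04],[0,0,0.04],[0,0,0.04],[0,0,0]],"rotation":[[0,0,0],[0,0,0],[0,0,0],[0,0,0],[0,0,0]]}' 50
python3 -c "
from h import *
go(.5619-.002*.2756,.174-.002*.9613,.1687,74)"
```

```text
clock: 15.3
position: [0.5612, 0.172, 0.1727]
tcp_rot: [-2.512, -1.886, -0.002]
ft_force: [-0.6, -0.1, -1.8]
grip_width: 0.0073
t 15.3 pos [0.5612 0.172  0.1727] F [-0.61 -0.13 -1.8 ] w 0.0073 j [0.11 0.36 1.51 0.   1.27 0.39]
shift [0.002 0.002 0.079] turn [ 0.005 -0.014 -0.037]
```

The hanger is 4 mm below the lip-contact height with no force, so the pin is in the notch.

```bash
python3 -m inch '{"claw":[0,0,0],"xyz":[[0,0,0.03],[0,0,0.02],[0,0,0.01]],"rotation":[[0,0,0],[0,0,0],[0,0,0]]}' 50
```

```text
clock: 15.6
position: [0.5612, 0.172, 0.1693]
tcp_rot: [-2.512, -1.886, -0.002]
ft_force: [0.5, -0.2, -1.1]
grip_width: 0.0073
```

```bash
python3 -m inch '{"claw":[0,0],"xyz":[[0,0,0.015],[0,0,0.015]],"rotation":[[0,0,0],[0,0,0]]}' 50
```

```text
clock: 15.8
position: [0.5613, 0.1721, 0.1686]
tcp_rot: [-2.512, -1.887, -0.003]
ft_force: [-2.9, 0.1, 5.5]
grip_width: 0.0077
```

Seated at z=0.1686, matching the predicted 0.1687. Now I'll release.

```bash
python3 -m inch '{"claw":[0.12,0.15,0.2,0.3,0.4,0.4,0.4,0.4],"xyz":[[0,0,0],[0,0,0],[0,0,0],[0,0,0],[0,0,0],[0,0,0],[0,0,0],[0,0,0]],"rotation":[[0,0,0],[0,0,0],[0,0,0],[0,0,0],[0,0,0],[0,0,0],[0,0,0],[0,0,0]]}' 10
```

```text
clock: 16.6
position: [0.5621, 0.1721, 0.169]
tcp_rot: [2.511, 1.886, 0.005]
ft_force: [0.2, 0.2, -0.1]
grip_width: 0.0374
```

```bash
python3 -m inch '{"claw":[0.4,0.4,0.4,0.4,0.4,0.4,0.4,0.4],"xyz":[[0,0,-0.1],[0,0,-0.2],[0,0,-0.3],[0,0,-0.5],[0,0,-0.5],[0,0,-0.4],[0,-0.3,-0.2],[0,0,0]],"rotation":[[0,0,0],[0,0,0],[0,0,0],[0,0,0],[0,0,0],[0,0,0],[0,0,0],[0,0,0]]}'
python3 -m inch '{"claw":[0.4,0.4,0.4,0.4,0.4,0.4],"xyz":[[0,-0.4,0],[0,-0.8,0],[0,-0.8,0],[0,-0.6,0],[0,-0.2,0],[0,0,0]],"rotation":[[0,0,0],[0,0,0],[0,0,0],[0,0,0],[0,0,0],[0,0,0]]}'
python3 - <<'E'
from h import *
go(.5,.17,.3,74)
out=[]
for n,(x0,y0) in(("side",(265,215)),("top",(225,165))):
    d=grab(n); out.append(cv2.resize(d["frame"][y0:y0+75,x0:x0+75],None,fx=5,fy=5,interpolation=cv2.INTER_CUBIC))
cv2.imwrite("pics/z4.png",np.hstack(out))
al=np.radians(-16); A=np.array([[np.cos(al),np.sin(al)],[-np.sin(al),np.cos(al)]])
d=load("top"); P=cloud(d)*1e3; q=P.copy(); q[...,:2]=(P[...,:2]-[557.4,170.1])@A.T; z=P[...,2]
m=(d["z_map"]>0)&(abs(q[...,0])<15)&(abs(q[...,1])<70)&(z>158)&(z<215)
for lo in range(-45,60,10):
    v=q[m&(q[...,1]>=lo)&(q[...,1]<lo+10)]
    if len(v): print(lo,"zmax",v[:,2].max().round(1),"x",v[:,0].mean().round(1),len(v))
E
```

```text
clock: 17.4
position: [0.5462, 0.1765, 0.2875]
tcp_rot: [2.511, 1.885, 0.008]
ft_force: [-0.3, -0.4, 0.7]
grip_width: 0.0371
clock: 18.0
position: [0.4037, 0.216, 0.2823]
tcp_rot: [-2.512, -1.886, -0.0]
ft_force: [-0.1, -0.4, -0.3]
grip_width: 0.0371
t 18.0 pos [0.4037 0.216  0.2823] F [-0.14 -0.39 -0.27] w 0.0371 j [0.25 0.05 1.63 0.   1.46 0.53]
shift [-0.347  2.106 -0.355] turn [-0.001 -0.005 -0.037]
-45 zmax 170.6 x 1.6 5
-35 zmax 169.7 x 1.0 7
-25 zmax 170.2 x 2.4 8
-15 zmax 205.2 x 1.9 20
-5 zmax 207.9 x 0.2 14
5 zmax 208.0 x 0.4 5
15 zmax 168.1 x 0.7 7
25 zmax 169.7 x 2.4 8
35 zmax 171.9 x 1.5 10
45 zmax 173.5 x 2.2 5
```

View pics/z4.png

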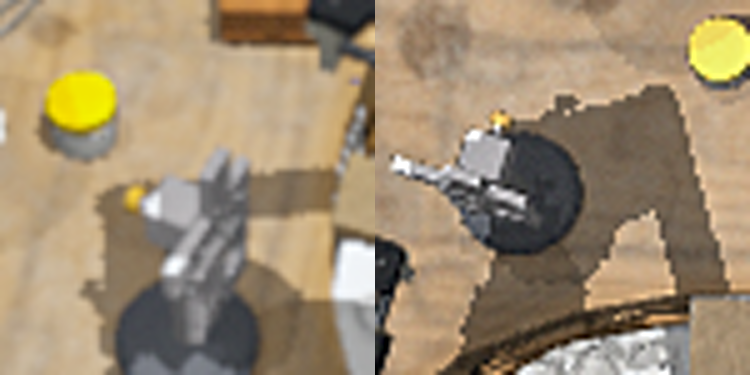

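The picture shows the hanger hanging level on the pin between the sleeve and the head, with the arm clear. I'll wait briefly, check that it isn't moving, and hand in.

```bash
python3 -m inch '{"claw":[0.4,0.4,0.4,0.4,0.4],"xyz":[[0,0,0],[0,0,0],[0,0,0],[0,0,0],[0,0,0]],"rotation":[[0,0,0],[0,0,0],[0,0,0],[0,0,0],[0,0,0]]}'
python3 - <<'E'
from h import *
a=load("top")["frame"]; b=grab("top")["frame"]
print("changed px",(cv2.absdiff(a,b)[165:240,225:300].max(-1)>40).sum(), env.state()["ft_force"].round(1))
print(env.job_done())
E
```

```text
clock: 18.6
position: [0.4095, 0.2143, 0.2811]
tcp_rot: [2.516, 1.88, -0.001]
ft_force: [1.1, 0.2, 0.1]
grip_width: 0.0375
changed px 156 [ 0.8 -0.1 -0.1]
the job is handed in; nothing more can be done
None
```

The hanger is hanging on the headed pin of the grey stand, and I handed the job in at about 18.7 s of the 56 s allowed.

I lifted it straight out of the rest and touched the long lip down on the pin from above at about 9 N. That put the pin's axis at roughly z = 0.145 m. I raised the hanger 2.5 mm and slid the slot over the pin until the end wall just touched, at about 3 N. I then backed off 2 mm, lowered the hanger about 10.5 mm until it seated at about 7 N, let go and pulled the arm clear.

**What the last checks showed:**
- **Seating:** it bottomed out at TCP z = 0.1686, against 0.1687 predicted from the felt pin height.
- **Position:** the last pictures show the plate between the sleeve and the head. The top edge reads 168–174 mm along its length, level to within the camera's noise.
- **Camera disagreement:** the top edge reads about 5 mm above what the felt pin height implies. The hanger read about 6 mm high in the rest too, so I take this as a camera offset.
- **Stillness check not clean:** 156 pixels around the stand changed between the last two top views. The arm drifted about 6 mm in that time and its shadow falls there, so I put it down to the shadow, but I did not rule out slight movement of the hanger.
- **Bystanders:** the jar stood upright in the last picture, and I felt no unexpected contact during the moves. I did not locate the two blocks in the images or check them at the end.

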